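# Open the cash tin and lift out the coin tray

## Task

Swing the cash tin's lid up and over until it stays open by itself, then lift the coin tray out by its handle, keeping it level, and set it down (do not drop it) in the middle of the counting mat. Leave the lid standing open and do not disturb the bangles, the bangle box or the brass switch.

Things in the scene. Friction and masses are not known exactly. Their poses are not given: they have to be found in the camera images.
- tin: Fixed blue steel cash tin, 150 (x) x 200 (y) x 100 mm high, walls 3 mm, open on top under its lid. Origin: centre of its underside, on the counter. Its x axis points from the lip side (front) to the hinge side (back); z up. The false floor inside, on which the coin tray stands, is 35 mm above the origin.
- lid (a joint): Angle of the tin's lid in rad: 0 = closed and level, grows as it opens upward and back; 1.57 = upright, 1.95 = end stop, leaning back. No latch and no spring: below about 1.57 it falls shut when let go, beyond about 1.6 it falls back by itself to the stop and stays. Lid 5 mm thick, about 0.25 to 0.5 kg, so under 4 N at the lip lifts it; light hinge friction.
- lid_hinge (a point): Middle of the hinge line, at the tin's back top edge (75 mm along the tin's x, 100.5 mm above its underside). Axes move with the lid: y along the hinge line, x in the lid's plane away from the lip (along the tin's x when the lid is closed).
- lid_lip (a point): Middle of the outer lower edge of the lid's brass lip. The lip is a flat plate 130 mm wide (y) and 5 mm thick, level with the lid, that juts 30 mm out beyond the tin's front face, so that it can be hooked from below; this edge is 180 mm from the hinge line and, when closed, 100.5 mm above the counter. Nothing is under the lip.
- tray_handle (a point): Centre of the handle bar of the loose grey coin tray. The bar is black, 80 mm long along the tray's x, 12 mm wide (y), 10 mm high, on two posts of 10 x 10 mm at x = +-32 mm; its centre is 52 mm above the tray's underside. Tray: 120 (x) x 165 (y) mm, rim 20 mm high, coins (fixed) lower than the rim, 0.3 to 0.65 kg. It starts in the tin, its x along the tin's x give or take a few degrees, 10 mm or more clear of the walls.
- tray_base (a point): Centre of the coin tray's underside (52 mm below the handle centre). z up when the tray is level.
- mat_centre (a point): Centre of the top face of the fixed dark red counting mat with a black edge, 210 (x) x 230 (y) mm, 3 mm thick, on the counter; x and y along its sides, z up.
- coil_bangle: Bystander: gold-toned coiled bangle, 72 mm across, 29 mm high, lying flat. Origin: centre of its underside.
- amber_bangle1: Bystander: amber glass bangle, 72 mm across, 10 mm high, lying under its twin. Origin: centre of its underside.
- amber_bangle2: Bystander: the upper amber glass bangle, stacked on the first, same size.
- bone_bangle: Bystander: carved bone bangle, 76 mm across, 18 mm high, lying flat. Origin: centre of its underside.
- bangle_box: Bystander: closed dark red bangle box with a gold band, 100 x 100 x 45 mm. Origin: centre of its underside.
- switch_tip (a point): Bystander: tip of the brass toggle lever (45 mm) on its teak panel (130 x 100 x 18 mm); stands up to about 85 mm above the counter.

How it is judged:
On the way, in this order (a step that is already met when the one before it is completed fails the run):
1. the lid has been swung past its balance point and stays open with nothing holding it (value of joint lid above 1.75 rad and contact force between each of the fingers, the arm and lid below 0.3 N), for 0.3 s.
2. the coin tray has been lifted clear above the tin's rim, the lid still open (height (world z) of tray_base above 0.105 m and value of joint lid above 1.65 rad), for 0.1 s.
At the end, for the whole second after the job is handed in: The coin tray stands level on the counting mat, its centre within 30 mm of the mat's centre (any heading), released and at rest, and the lid stands open by itself (beyond 1.75 rad) (horizontal distance between tray_base and mat_centre below 0.03 m and height (world z) of tray_base below 0.008 m and angle between tray_base's own z axis and vertical below 0.06 rad and value of joint lid above 1.75 rad and velocity of joint lid below 0.1 rad/s and linear speed of tray below 0.02 m/s); the robot touches nothing.
It fails at once if the coin tray is tipped more than 0.35 rad (20 degrees) (angle between tray_base's own z axis and vertical above 0.35 rad).
It fails at once if the coin tray is let go more than 15 mm above the mat or counter once it is out of the tin (horizontal distance between tray_base and tin above 0.14 m and height (world z) of tray_base above 0.018 m and contact force between the fingers and tray below 0.02 N).
It fails at once if a bangle or the bangle box is moved more than 20 mm (distance of any of coil_bangle, amber_bangle1, amber_bangle2, bone_bangle, bangle_box from where it was at the start of the episode above 0.02 m).
It fails at once if the switch lever is moved more than 12 mm (distance of switch_tip from where it was at the start of the episode above 0.012 m).
It also fails if it takes over 64 s, if anything falls off the work surface, if the arm or the gripper's body presses on something with over 40 N, if the wrist force passes 120 N, or if a joint passes its speed limit or range.

## Robot

A 6-joint arm with a two-finger parallel gripper is mounted at the origin on the work surface. World frame = base frame: x ahead of the robot, y to its left, z up, the work surface at z = 0. Lengths are in m, angles in rad, forces in N, time in s.
With the tool pointing down it reaches from about 0.35 to 0.975 m from the base axis. Payload 4.9 kg.
Tool frame: the origin (TCP) lies at the very end of the fingers, on their centre line; the grasp point (between the pads) lies ctrl.grip_point_offset behind it (ctrl.grip_point_offset is the distance from the TCP to the grasp point, in m); z points along the fingers, y is the direction in which the jaws open and shut (so a half turn about z gives the same grasp; the last joint's range is limited). The gripper opens to 85 mm and grips with 20 to 120 N. Pads are 22 mm wide; open, the fingers measure 114 mm over their backs; the gripper's body (76 mm by 85 mm) begins 54 mm behind the grasp point. The pads swing forward as they close: fully open they stand 13 mm farther back than shut.
Start: joints at [-1.265, 0.053, 1.613, -0, 1.476, -0.119], TCP at [0.258, -0.569, 0.231] pointing down, gripper open.
Joint ranges: [-3.01, 3.01], [-1.01, 2.22], [0.06, 2.58], [-1.02, 4.17], [0.09, 2.62], [-3.14, 3.14]. Speed limits (rad/s): [2.57, 2.57, 3.14, 3.14, 3.14, 3.14].

## Interface

Orientations are given as a rotation vector (axis times angle).
In Python, from station import ctrl gives the robot as it stands. The module is installed in compiled form; this text tells all that it offers.
- The arm moves only by the shell command python3 -m creep 'ROWS' [FORCE]. ROWS is JSON, a list of rows, each a list of 5 numbers: the closure in counts, from 0 (fully open) to 255 (shut), then the shift along the tool's x, y, z in mm, then the turn about the tool's z in rad. A call has 1 to 12 rows; each row is the pose to reach, as a shift and turn from the pose commanded when the call began, along the tool's axes at that moment; what a row does not reach only later rows make up. A row lasts 1/12 s, in which the tool goes at most 41.7 mm and 7.16 degrees, less where a joint would pass 70% of its speed; a pose out of reach is approached as far as the arm can. A call with a gripper value outside its range is refused whole. The fingers move at their own pace and stop on an object; FORCE is the grip in N (left out, the last holds). Time passes only in rows, so rows that repeat a pose let the fingers close. It gives the time, the measured TCP pose, the force and the opening at its end, in the units of the state.
- ctrl.get_obs(): the state, without advancing time (a new reading comes with each control period).
- ctrl.get_image(name): name is "side" or "top" or "wrist"; returns the picture (384x512x3 uint8, red, green, blue); there is no depth.
- ctrl.calibration(name): a dict with "fx", "fy", "cx", "cy" (pixels), "R" (3x3) and "t" (3): a world point X has camera coordinates R X + t. Camera axes: x right, y down, z forward; pixel columns grow to the right and rows downward; lengths in m; the calibration is good to about 2 mm. The wrist camera is an equidistant fisheye: a pixel r from the principal point sees the ray r / f radians off the axis. A picture is of the moment at which its call begins: read the wrist's pose just before it. calibration takes no time and is no camera call; for the wrist camera it gives the pose at the moment of the call.
- ctrl.finish_job(): hands the job in, once; it reports no verdict.
Trained networks look in the newest picture that a camera, given by its name, has taken for a name from the list of things; names that differ only in an ending like _2 or _b are one class to them, and where a whole thing is asked for, a point or a joint stands for the part that bears it (a point fixed in the world has none). Each returns a list of dicts, best first, with "conf" (0 to 1); they miss things now and then, are a little off and sometimes report something else, mostly with a low value. They report only what shows in the picture. A call takes as long as a camera call.
- ctrl.boxes_of(camera, label): "rect" ([left, top, width, height] in pixels, round what is visible of it).
- ctrl.outline_of(camera, label): "mask" (384x512 bool, what is visible of it) and "rect" ([left, top, width, height] in pixels, round what is visible of it).
The state is a dict: "t": time; "q": joint angles; "dq": joint speeds; "effort": joint torques, N m; "tool_pos": TCP position; "tool_rot": TCP orientation; "contact_force": force on the tool from outside, world axes, zero at the start; "wrist_torque": the same for the moment, N m; "opening": finger opening in m.
Only numpy, scipy, OpenCV 4.12 (cv2) and the standard library are available. Lean on these libraries where they do the work, as an engineer would, in place of code of your own. Each camera call takes 0.05 s, during which the arm holds its last target. There are 200 camera calls.

## Working session

There is one attempt and no reset: what is moved stays moved. The work goes in short steps, Python scripts to look and compute and a shell command to move; the robot and the scene stay as the last step left them, time stands still between calls to the robot, and variables do not carry over. Pictures are saved under pics/ and viewed, about 8 in all and at most 12, crops included, and the job is handed in when it is done.

```bash
mkdir -p pics
cat > h.py <<'E'
import numpy as np, cv2
from station import ctrl
def save(name,fn):
    im=ctrl.get_image(name); cv2.imwrite('pics/'+fn,im[:,:,::-1]); return im
def pix2plane(name,u,v,z):
    c=ctrl.calibration(name); R=np.array(c['R']);t=np.array(c['t'])
    d=np.array([(u-c['cx'])/c['fx'],(v-c['cy'])/c['fy'],1.])
    if name=='wrist':
        r=np.hypot(d[0],d[1]); s=np.sin(r)/r if r>1e-9 else 1.; d=np.array([d[0]*s,d[1]*s,np.cos(r)])
    o=-R.T@t; w=R.T@d
    return o+w*(z-o[2])/w[2]
def proj(name,X):
    c=ctrl.calibration(name); p=np.array(c['R'])@np.array(X)+np.array(c['t'])
    if name=='wrist':
        r=np.hypot(p[0],p[1]); th=np.arctan2(r,p[2]); k=th/max(r,1e-9)
        return np.array([c['cx']+c['fx']*p[0]*k,c['cy']+c['fy']*p[1]*k])
    return np.array([c['cx']+c['fx']*p[0]/p[2],c['cy']+c['fy']*p[1]/p[2]])
E
python3 - <<'E'
from h import *
np.set_printoptions(precision=4,suppress=True)
a=save('top','top0.png');b=save('side','side0.png')
cv2.imwrite('pics/both.png',np.vstack([a,b])[:,:,::-1])
for n in('top','side'):
    c=ctrl.calibration(n);R=np.array(c['R']);print(n,c['fx'],-R.T@np.array(c['t']),R[2])
    for l in('tin','lid','lid_lip','mat_centre','coil_bangle','amber_bangle1','bone_bangle','bangle_box','switch_tip','tray_handle'):
        print(l,[(round(d['conf'],2),[int(x) for x in d['rect']]) for d in ctrl.boxes_of(n,l)[:2]])
o=ctrl.get_obs();print(o['tool_pos'],o['tool_rot'],o['opening'],ctrl.grip_point_offset,o['t'])
E
```

```text
top 352.60911142385095 [ 0.4188 -0.0189  1.088 ] [ 0.1749 -0.0136 -0.9845]
tin [(0.66, [267, 162, 84, 75])]
lid [(0.98, [265, 159, 84, 79])]
lid_lip [(0.78, [267, 167, 81, 71])]
mat_centre [(0.85, [137, 151, 89, 81]), (0.57, [266, 160, 80, 75])]
coil_bangle [(0.54, [77, 228, 30, 26]), (0.51, [242, 247, 22, 23])]
amber_bangle1 [(0.68, [89, 157, 24, 26]), (0.41, [89, 159, 23, 19])]
bone_bangle [(0.72, [78, 225, 29, 30]), (0.29, [242, 248, 21, 23])]
bangle_box [(0.95, [380, 194, 45, 44])]
switch_tip [(0.48, [245, 111, 11, 9])]
tray_handle [(0.68, [265, 164, 85, 74])]
side 414.2388415330346 [0.0782 0.9468 0.7452] [ 0.4082 -0.7534 -0.5156]
tin [(0.77, [250, 151, 64, 63])]
lid [(0.58, [249, 146, 65, 39])]
lid_lip [(0.91, [250, 150, 65, 34])]
mat_centre [(0.87, [163, 224, 90, 62])]
coil_bangle [(0.76, [299, 217, 21, 19])]
amber_bangle1 [(0.8, [118, 282, 27, 23]), (0.59, [118, 285, 23, 24])]
bone_bangle [(0.85, [188, 318, 31, 32])]
bangle_box [(0.56, [303, 142, 37, 27])]
switch_tip [(0.56, [185, 168, 10, 13])]
tray_handle []
[ 0.2576 -0.5694  0.2313] [3.071  0.6622 0.    ] 0.0854514532727898 0.0187 1.1
```

View pics/top0.png

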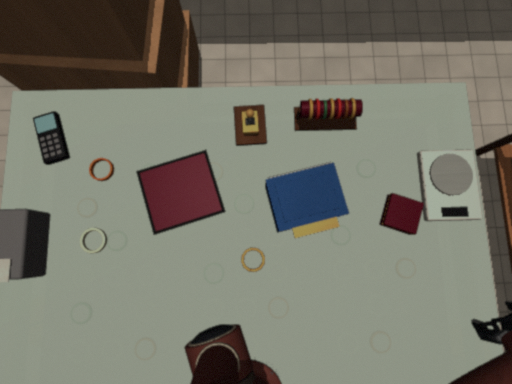

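View pics/side0.png

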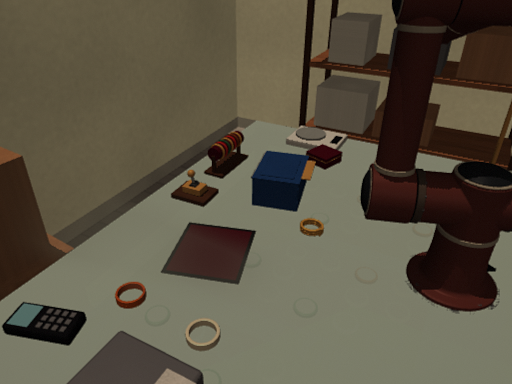

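The top view shows the tin's lid in blue at about (308,197) with its brass lip at (317,228) facing the robot. The mat is at (180,191), the coil bangle at (253,259), the switch at (250,120) and the box at (402,213). Next I measure these.

Run:
```python
from h import *
np.set_printoptions(precision=4,suppress=True)
im=cv2.imread('pics/top0.png'); hsv=cv2.cvtColor(im,cv2.COLOR_BGR2HSV)
def rect(mask,z,nm):
    n,l,s,c=cv2.connectedComponentsWithStats(mask.astype(np.uint8)); k=1+np.argmax(s[1:,4])
    ys,xs=np.where(l==k)
    P=np.array([pix2plane('top',x,y,z)[:2] for x,y in zip(xs,ys)])
    r=cv2.minAreaRect((P*1000).astype(np.float32)); print(nm,s[k],r,'mean',P.mean(0)); return P
H,S,V=cv2.split(hsv.astype(int))
roi=np.zeros(H.shape,bool)
m=roi.copy();m[150:240,260:355]=1
lid=m&(H>95)&(H<130)&(S>100); rect(lid,.1055,'lid')
rect(m&(H>12)&(H<35)&(S>100),.1045,'lip')
m=roi.copy();m[140:240,130:235]=1
g=np.median(im[235:245,200:235].reshape(-1,3),axis=0)
rect(m&(V<110),.003,'mat')
for n,(u,v,z) in dict(coil=(253,259,.015),sw=(250,116,.06),box=(402,213,.045),bone=(93,240,.009),amber=(101,169,.01)).items(): print(n,pix2plane('top',u,v,z))
for n,(u,v,z) in dict(coil=(311.5,226.5,.015)).items(): print(n,'side',pix2plane('side',u,v,z))
```

```text
Traceback (most recent call last):
  File "h.py", line 6, in pix2plane
    c=ctrl.calibration(name); R=np.array(c['R']);t=np.array(c['t'])
ValueError: time passes only in moves, steps and waits
```

```bash
sed -i 's/^def save/_c={}\ndef cal(n):\n    if n not in _c: _c[n]=ctrl.calibration(n)\n    return _c[n]\ndef save/; s/c=ctrl.calibration(name)/c=cal(name)/' h.py
python3 - <<'E'
from h import *
np.set_printoptions(precision=4,suppress=True)
im=cv2.imread('pics/top0.png'); hsv=cv2.cvtColor(im,cv2.COLOR_BGR2HSV)
def rect(mask,z,nm):
    n,l,s,c=cv2.connectedComponentsWithStats(mask.astype(np.uint8)); k=1+np.argmax(s[1:,4])
    ys,xs=np.where(l==k)
    P=np.array([pix2plane('top',x,y,z)[:2] for x,y in zip(xs,ys)])
    r=cv2.minAreaRect((P*1000).astype(np.float32)); print(nm,s[k],r,'mean',P.mean(0)); return P
H,S,V=cv2.split(hsv.astype(int))
roi=np.zeros(H.shape,bool)
m=roi.copy();m[150:240,260:355]=1
lid=m&(H>95)&(H<130)&(S>100); rect(lid,.1055,'lid')
rect(m&(H>12)&(H<35)&(S>100),.1045,'lip')
m=roi.copy();m[140:240,130:235]=1
rect(m&(V<110),.003,'mat')
for n,(u,v,z) in dict(coil=(253,259,.015),sw=(250,116,.06),box=(402,213,.045),bone=(93,240,.009),amber=(101,169,.01)).items(): print(n,pix2plane('top',u,v,z))
for n,(u,v,z) in dict(coil=(311.5,226.5,.015)).items(): print(n,'side',pix2plane('side',u,v,z))
E
```

```text
lid [ 266  164   82   67 3729] ((561.762939453125, -179.33175659179688), (149.10760498046875, 203.87379455566406), 12.893820762634277) mean [ 0.5615 -0.1788]
lip [293 217  46  21 443] ((475.4750061035156, -201.70912170410156), (26.74639892578125, 127.0704574584961), 12.44643497467041) mean [ 0.4753 -0.202 ]
mat [ 136  150   90   85 4983] ((603.2575073242188, 194.9393768310547), (211.52005004882812, 231.2943115234375), 16.56024169921875) mean [0.6015 0.1951]
coil [ 0.3902 -0.0267  0.015 ]
sw [ 0.8217 -0.0282  0.06  ]
box [ 0.5136 -0.4733  0.045 ]
bone [0.4586 0.4539 0.009 ]
amber [0.6775 0.4404 0.01  ]
coil side [ 0.3874 -0.0266  0.015 ]
```

```bash
python3 -m creep '[[255,40,-36,0,0.1],[255,80,-73,0,0.197],[255,115,-107,0,0.197],[255,150,-140,0,0.197],[255,185,-172,0,0.197],[255,220,-205,0,0.197],[255,250,-235,0,0.197],[255,281,-262,0,0.197],[255,281,-262,40,0.197],[255,281,-262,80,0.197],[255,281,-262,120,0.197],[255,281,-262,155,0.197]]'
```

```text
t: 2.1
tool_pos: [0.4067, -0.2141, 0.0825]
tool_rot: [3.118, 0.361, 0.004]
contact_force: [0.4, -1.7, -0.6]
opening: -0.0001
```

```bash
python3 -m creep '[[255,20,0,5,0],[255,36,0,5,0],[255,38,0,5,0],[255,40,0,5,0],[255,40,0,5,0]]'
```

```text
t: 2.52
tool_pos: [0.445, -0.2064, 0.0787]
tool_rot: [3.12, 0.357, 0.001]
contact_force: [0.6, -0.2, -0.8]
opening: -0.0
```

Run:
```python
from h import *
a=save('side','side1.png');b=save('wrist','wr1.png')
c=cv2.resize(a[120:240,230:390],(640,480),interpolation=cv2.INTER_CUBIC)
cv2.imwrite('pics/s1.png',c[:,:,::-1])
```

```text
(no output)
```

View pics/s1.png

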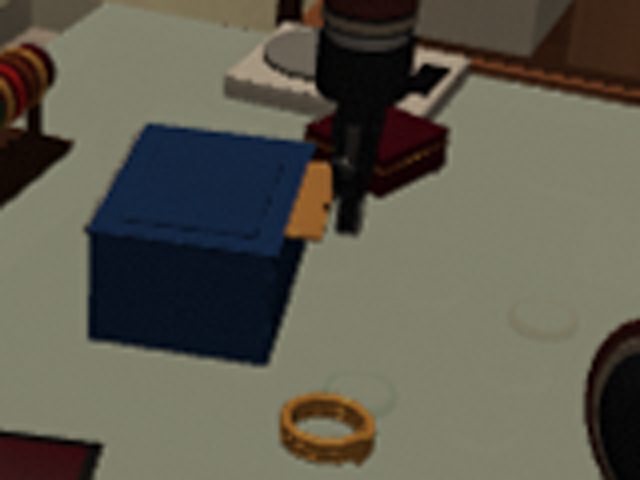

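The closed fingertips (at about (348,220) in the crop) stand just in front of the lip's outer edge. I go lower, then press in by small steps.

```bash
python3 -m creep '[[255,0,0,12,0],[255,2,0,12,0],[255,4,0,12,0],[255,5,0,12,0],[255,5,0,12,0]]'
```

```text
t: 3.03
tool_pos: [0.447, -0.2048, 0.0647]
tool_rot: [-3.12, -0.357, 0.01]
contact_force: [-7.2, -2.4, 0.0]
opening: -0.0001
```

```bash
python3 -m creep '[[255,5,0,0,0],[255,6,0,-4,0],[255,6,0,-9,0],[255,7,0,-14,0],[255,7,0,-20,0],[255,7,0,-20,0]]'
```

```text
t: 3.53
tool_pos: [0.4471, -0.2012, 0.0816]
tool_rot: [-3.112, -0.357, 0.036]
contact_force: [-26.8, -0.1, 1.0]
opening: 0.0002
```

Run:
```python
from h import *
a=save('side','side2.png')
c=cv2.resize(a[120:240,230:390],(640,480),interpolation=cv2.INTER_CUBIC)
cv2.imwrite('pics/s2.png',c[:,:,::-1])
```

```text
(no output)
```

View pics/s2.png

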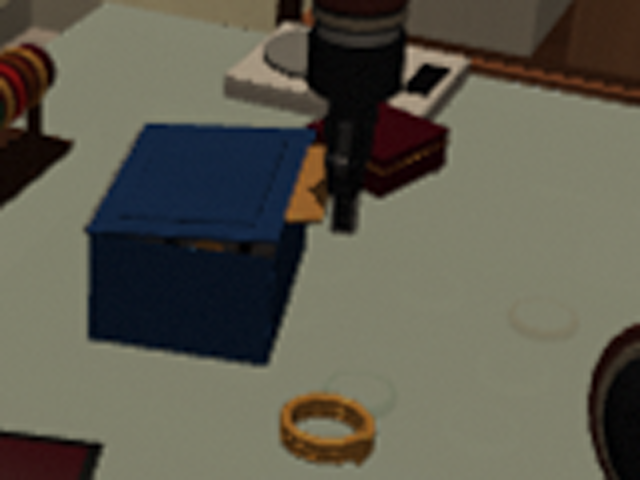

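The lid's lip has risen about 17 mm and friction is holding it. I follow the arc.

```bash
python3 -m creep '[[255,1,0,-9,0],[255,2,0,-19,0],[255,4,0,-29,0],[255,6,0,-39,0],[255,10,0,-50,0],[255,14,0,-60,0],[255,19,0,-70,0],[255,19,0,-70,0]]'
```

```text
t: 4.25
tool_pos: [0.4737, -0.1983, 0.1572]
tool_rot: [-3.119, -0.358, 0.006]
contact_force: [-10.4, 2.8, 4.5]
opening: -0.0001
```

```bash
python3 -m creep '[[255,8,0,-14,0],[255,16,0,-27,0],[255,28,0,-41,0],[255,42,0,-54,0],[255,56,0,-65,0],[255,72,0,-74,0],[255,88,0,-82,0],[255,104,0,-88,0],[255,104,0,-88,0]]'
```

```text
t: 5.0
tool_pos: [0.5785, -0.1752, 0.2455]
tool_rot: [3.12, 0.359, 0.005]
contact_force: [-0.7, -0.1, 0.2]
opening: 0.0001
```

```bash
python3 -m creep '[[255,10,0,0,0],[255,20,0,0,0],[255,30,0,0,0],[255,38,0,0,0],[255,46,0,0,0],[255,54,0,0,0],[255,62,0,0,0],[255,68,0,0,0],[255,68,0,0,0],[255,40,0,0,0],[255,0,0,-20,0]]'
```

```text
t: 5.92
tool_pos: [0.5773, -0.1737, 0.2574]
tool_rot: [-3.116, -0.36, 0.011]
contact_force: [-0.1, 1.1, 0.2]
opening: 0.0002
```

Run:
```python
from h import *
a=save('side','side3.png');b=save('top','top3.png')
for n in('top','side'):
  for l in('lid','tray_handle','tray_base'): print(n,l,[(round(d['conf'],2),d['rect']) for d in ctrl.boxes_of(n,l)[:2]])
c=np.vstack([cv2.resize(x,(700,525))[100:375,100:700] for x in (b,a)])
cv2.imwrite('pics/c3.png',c[:,:,::-1])
```

```text
top lid [(0.84, [261.8, 122.7, 49.5, 57.1])]
top tray_handle [(0.8, [271.7, 181.5, 59.7, 31.1])]
top tray_base [(0.64, [271.6, 182.6, 59.6, 32.0])]
side lid [(0.81, [229.8, 107.7, 38.3, 70.2]), (0.58, [117.1, 281.3, 28.2, 22.1])]
side tray_handle []
side tray_base [(0.62, [264.5, 167.1, 35.0, 15.8])]
```

View pics/c3.png

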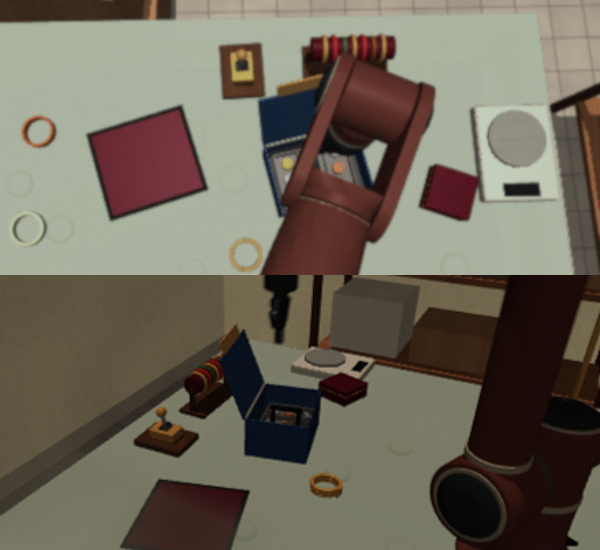

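The lid stands leaning back (bottom crop (240,375)), and the tray with its black handle bar is visible in the tin (290,410). Now a wrist look with the gripper open.

```bash
python3 -m creep '[[0,-14,0,20,0],[0,-14,0,20,0],[0,-14,0,20,0],[0,-14,0,20,0],[0,-14,0,20,0],[0,-14,0,20,0]]'
python3 - <<'E'
from h import *
np.set_printoptions(precision=4,suppress=True)
c=ctrl.calibration('wrist');R=np.array(c['R']);print(-R.T@np.array(c['t']),R[2],c['fx'],c['cx'],c['cy'])
a=save('wrist','w4.png')
for l in('tray_handle','tray_base','tin'): print(l,[(round(d['conf'],2),d['rect']) for d in ctrl.boxes_of('wrist',l)[:2]])
print(proj('wrist',[.562,-.179,.092]))
E
```

```text
t: 6.82
tool_pos: [0.5659, -0.1782, 0.2435]
tool_rot: [3.12, 0.357, 0.002]
contact_force: [-0.2, 0.0, -0.1]
opening: 0.0725
[ 0.6469 -0.1594  0.3857] [-0.3102 -0.0726 -0.9479] 297.3186396354542 254.11405854350443 195.63101196299172
tray_handle [(0.64, [181.5, 122.9, 148.2, 105.7])]
tray_base [(0.97, [179.2, 124.5, 149.9, 103.3])]
tin [(0.79, [73.8, 1.6, 368.0, 251.0])]
[254.0697 184.5598]
```

View pics/w4.png

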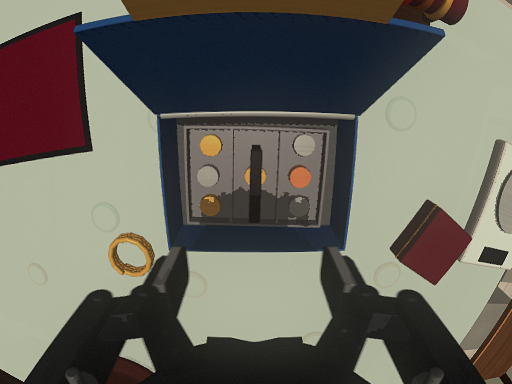

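Run:
```python
from h import *
np.set_printoptions(precision=4,suppress=True)
im=cv2.imread('pics/w4.png');
for r in (150,160,170,180,190,200,210,220):
    g=im[r,235:280].max(1); k=np.where(g<45)[0]; 
    if len(k): print(r,235+k.min(),235+k.max(),pix2plane('wrist',235+(k.min()+k.max())/2,r,.092))
for u,v in((256,146),(255,153),(254.5,222)): print(v,pix2plane('wrist',u,v,.092))
```

```text
150 251 260 [ 0.5974 -0.1722  0.092 ]
160 251 261 [ 0.5875 -0.1751  0.092 ]
170 251 260 [ 0.5773 -0.1769  0.092 ]
180 250 259 [ 0.5668 -0.1783  0.092 ]
190 250 260 [ 0.5565 -0.1813  0.092 ]
200 250 259 [ 0.5457 -0.1832  0.092 ]
210 249 259 [ 0.5347 -0.1853  0.092 ]
220 248 259 [ 0.5233 -0.1874  0.092 ]
146 [ 0.6014 -0.1718  0.092 ]
153 [ 0.5943 -0.1725  0.092 ]
222 [ 0.5213 -0.1889  0.092 ]
```

```bash
python3 -m creep '[[0,-5,1,40,0.02],[0,-5,1,80,0.02],[0,-5,1,115,0.02],[0,-5,1,140,0.02],[0,-5,1,160,0.02],[0,-5,1,175,0.02],[0,-5,1,175,0.02]]'
```

```text
t: 7.6
tool_pos: [0.5577, -0.1789, 0.0632]
tool_rot: [-3.121, -0.325, 0.01]
contact_force: [-0.2, 0.3, 0.2]
opening: 0.0852
```

```bash
python3 -m creep '[[255,0,0,0,0],[255,0,0,0,0],[255,0,0,0,0],[255,0,0,0,0],[255,0,0,0,0],[255,0,0,0,0],[255,0,0,0,0],[255,0,0,0,0],[255,0,0,0,0],[255,0,0,0,0],[255,0,0,0,0],[255,0,0,0,0]]' 60
```

```text
t: 8.6
tool_pos: [0.561, -0.1805, 0.0685]
tool_rot: [3.124, 0.326, 0.002]
contact_force: [-0.8, -0.2, 5.4]
opening: 0.0109
```

```bash
python3 -m creep '[[255,0,0,-4,0],[255,0,0,-10,0],[255,0,0,-18,0],[255,0,0,-28,0],[255,0,0,-40,0],[255,0,0,-55,0],[255,0,0,-70,0],[255,0,0,-85,0],[255,0,0,-100,0],[255,0,0,-112,0],[255,0,0,-120,0],[255,0,0,-120,0]]' 100
```

```text
t: 9.6
tool_pos: [0.5617, -0.1807, 0.1906]
tool_rot: [3.122, 0.326, 0.006]
contact_force: [0.4, 0.2, -3.1]
opening: 0.0099
```

Run:
```python
from h import *
a=save('side','side5.png');b=save('wrist','w5.png')
c=np.vstack([cv2.resize(x,(720,540)) [z:z+h,100:] for x,z,h in ((b,100,260),(a,100,320))])
cv2.imwrite('pics/c5.png',c[:,:,::-1])
o=ctrl.get_obs();print(o['tool_pos'],o['tool_rot'],o['wrist_torque'],o['contact_force'],o['opening'])
```

```text
[ 0.56033479 -0.18013674  0.18752071] [-3.12464477e+00 -3.25858887e-01 -9.04209855e-05] [0.00975816 0.01535571 0.03700025] [ 0.72653378 -0.08050289 -5.38558467] 0.010135021490098995
```

View pics/c5.png

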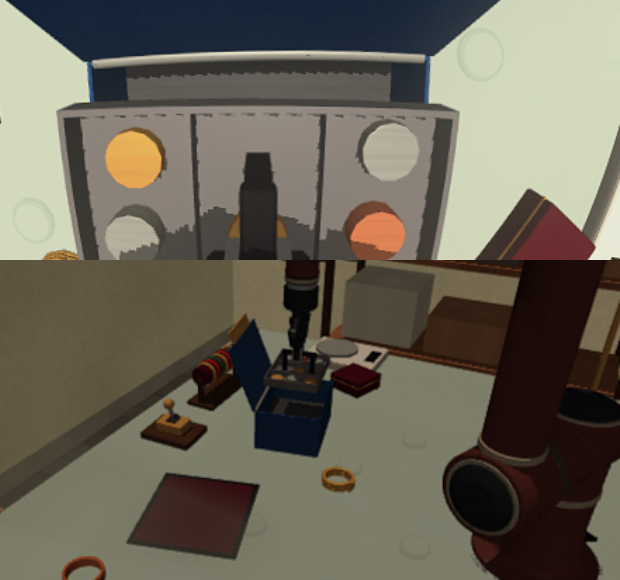

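The tray hangs level, clear above the rim, and the lid is still open. I move sideways first (away from the lid), then diagonally to the mat.

```bash
python3 -m creep '[[255,0,-6,0,0],[255,0,-18,0,0],[255,0,-35,0,0],[255,0,-55,0,0],[255,0,-75,0,0],[255,0,-95,0,0],[255,0,-115,0,0],[255,0,-135,0,0],[255,0,-155,0,0],[255,0,-175,0,0],[255,0,-192,0,0],[255,0,-200,0,0]]'
```

```text
t: 10.7
tool_pos: [0.5175, 0.0187, 0.1868]
tool_rot: [-3.123, -0.33, 0.002]
contact_force: [0.4, 0.2, -5.9]
opening: 0.0098
```

```bash
python3 -m creep '[[255,5,-7,0,0],[255,15,-20,0,0],[255,28,-37,0,0],[255,41,-54,0,0],[255,54,-71,0,0],[255,67,-88,0,0],[255,80,-105,0,0],[255,93,-122,0,0],[255,104,-138,0,0],[255,113,-150,0,0],[255,119,-158,0,0],[255,119,-158,0,0]]'
```

```text
t: 11.7
tool_pos: [0.6035, 0.1961, 0.1872]
tool_rot: [-3.124, -0.328, -0.0]
contact_force: [-0.5, -0.5, -4.6]
opening: 0.01
```

```bash
python3 -m creep '[[255,0,-1,8,0],[255,0,-1,22,0],[255,0,-1,38,0],[255,0,-1,54,0],[255,0,-1,70,0],[255,0,-1,86,0],[255,0,-1,102,0],[255,0,-1,116,0],[255,0,-1,127,0],[255,0,-1,136,0],[255,0,-1,140,0],[255,0,-1,140,0]]'
```

```text
t: 12.7
tool_pos: [0.6021, 0.1953, 0.0462]
tool_rot: [3.124, 0.325, -0.003]
contact_force: [-1.1, -0.9, -4.1]
opening: 0.0099
```

```bash
python3 -m creep '[[255,0,0,2,0],[255,0,0,4,0],[255,0,0,6,0],[255,0,0,8,0],[255,0,0,9,0],[255,0,0,10,0],[255,0,0,10,0],[255,0,0,10,0]]'
```

```text
t: 13.37
tool_pos: [0.6028, 0.1957, 0.0375]
tool_rot: [-3.125, -0.326, 0.0]
contact_force: [0.9, -0.1, -4.3]
opening: 0.01
```

```bash
python3 -m creep '[[255,0,0,1,0],[255,0,0,2,0],[255,0,0,2,0],[255,0,0,2,0]]'
```

```text
t: 13.7
tool_pos: [0.6031, 0.1957, 0.0366]
tool_rot: [3.125, 0.326, 0.0]
contact_force: [-3.7, 0.1, 4.7]
opening: 0.01
```

Run:
```python
from h import *
a=save('side','side6.png')
c=cv2.resize(a[200:300,140:273],(720,541),interpolation=cv2.INTER_CUBIC)
cv2.imwrite('pics/c6.png',c[:,:,::-1])
o=ctrl.get_obs();print(o['tool_pos'],o['wrist_torque'],o['contact_force'],o['opening'])
```

```text
[0.60309167 0.19573568 0.03667041] [-0.19796925  0.74092662  0.01880407] [-4.78625455 -1.57911787  5.08817339] 0.00995768663972901
```

View pics/c6.png

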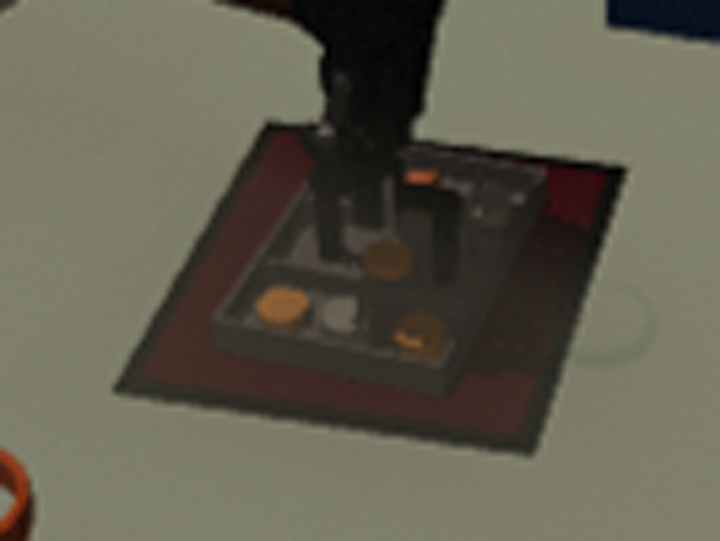

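The tray stands flat on the mat (the crop shows it central on it), and the force sign has flipped to support. I release and go up.

```bash
python3 -m creep '[[200,0,0,0,0],[150,0,0,0,0],[100,0,0,0,0],[60,0,0,0,0],[60,0,0,0,0],[60,0,0,0,0],[60,0,0,-10,0],[60,0,0,-30,0],[60,0,0,-60,0],[60,0,0,-100,0],[60,0,0,-140,0],[60,0,0,-140,0]]' 20
```

```text
t: 14.75
tool_pos: [0.6081, 0.1968, 0.1876]
tool_rot: [-3.123, -0.326, -0.028]
contact_force: [2.3, 0.0, 1.9]
opening: 0.0657
```

```bash
python3 -m creep '[[60,-40,0,-30,0],[60,-80,0,-60,0],[60,-120,0,-60,0],[60,-160,0,-60,0],[60,-180,0,-60,0],[60,-180,0,-60,0]]'
python3 - <<'E'
from h import *
a=save('side','side7.png');b=save('top','top7.png')
im=b
for l in('tray_base','lid','mat_centre'):
  for n in('top','side'): print(n,l,[(round(d['conf'],2),d['rect']) for d in ctrl.boxes_of(n,l)[:1]])
for n in('coil_bangle','amber_bangle1','bone_bangle','bangle_box','switch_tip'): print(n,[(round(d['conf'],2),d['rect']) for d in ctrl.boxes_of('side',n)[:1]])
d=ctrl.outline_of('top','tray_base')
if d:
  ys,xs=np.where(d[0]['mask']); P=np.array([pix2plane('top',x,y,.02)[:2] for x,y in zip(xs,ys)]); print(cv2.minAreaRect((P*1000).astype(np.float32)))
c=np.vstack([cv2.resize(x,(700,525))[z:z+290,50:700] for x,z in ((b,80),(a,130))])
cv2.imwrite('pics/c7.png',c[:,:,::-1])
print(ctrl.get_obs()['contact_force'])
E
```

```text
t: 15.25
tool_pos: [0.4227, 0.158, 0.2358]
tool_rot: [-3.124, -0.327, -0.001]
contact_force: [1.0, 0.3, -0.8]
opening: 0.0647
top tray_base [(0.93, [146.9, 164.6, 61.9, 54.3])]
side tray_base [(0.7, [179.8, 224.4, 61.0, 48.7])]
top lid [(0.66, [261.3, 124.2, 77.0, 56.2])]
side lid [(0.83, [230.9, 106.9, 39.6, 73.5])]
top mat_centre [(0.91, [136.4, 150.5, 88.7, 74.7])]
side mat_centre [(0.87, [160.0, 222.1, 96.7, 65.2])]
coil_bangle [(0.81, [299.8, 216.0, 22.8, 19.8])]
amber_bangle1 [(0.71, [117.4, 284.8, 27.3, 26.2])]
bone_bangle [(0.71, [186.7, 320.4, 30.5, 30.1])]
bangle_box [(0.75, [305.4, 144.2, 35.7, 27.0])]
switch_tip [(0.44, [189.6, 170.1, 5.5, 8.3])]
[-0.09236138 -0.14740031  0.62037421]
```

View pics/c7.png

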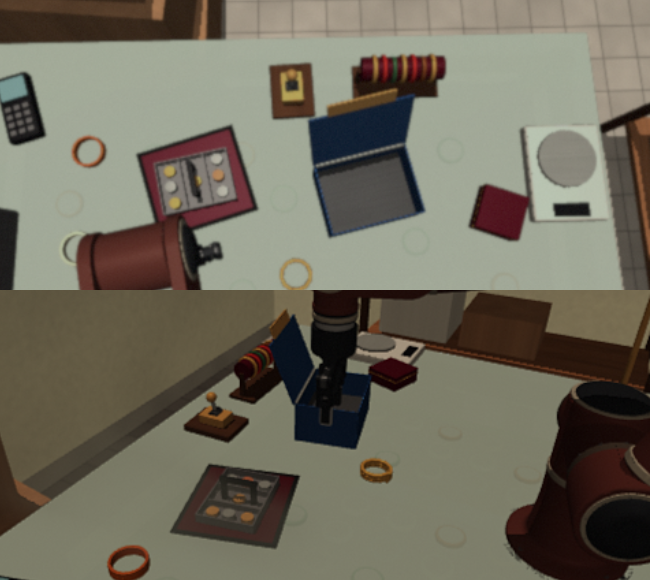

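The tray sits level in the middle of the mat, the lid is open, the bystanders are in place and the gripper is clear. I hand the job in.

```bash
python3 -c "
from station import ctrl
print(ctrl.finish_job())"
```

```text
the job is handed in; nothing more can be done
None
```

The lid is open, the coin tray is on the counting mat, and the job was handed in at about 16 s on the robot's clock. `finish_job()` reports no verdict, so the results below are from my own checks.

- **Lid:** The tool only points down, so I pressed the shut fingers against the lip's outer edge with up to about 27 N. I followed the arc until the lid fell back by itself.
- **Tray:** I gripped the handle bar and lifted the tray level. I moved it sideways clear of the lid, then over to the mat and lowered it until the mat carried it. Only then did I open the fingers.

**Last checks**
- **Tray position:** By the detection boxes, the tray's centre is within about 3 px (8 mm) of the mat's centre. The fingers let go at (0.603, 0.196), against (0.603, 0.195) measured for the mat. It looks flat in both camera views.
- **Lid angle:** It leans back on its stop in both views. I did not measure the angle.
- **Bystanders:** In the side camera the bangles and bangle box are within about 3 px of where they started. The switch tip box, found with low confidence (0.44), shifted and shrank. Its centre is about 2 px from the start, and the picture shows the lever standing as before.
- **Robot:** The gripper was clear of everything, with under 1 N on the tool.

One check failed: the outline network returned nothing for the tray in the last top picture, so its position there comes from the box only.

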